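# Fit the splined brush head to the denture scrubber

### The job

Get the denture scrubber ready: pull the sprung shutter on its drive unit out to its stop so the socket is uncovered, then take the brush head from its stand, turn it until its cross-shaped stem meshes with the cross-shaped socket, and slide it fully home against the ejector spring, plate flush on the socket. Finish while still holding the brush head with the gripper and pressing it fully home: do not let go. Leave the cup, tweezers case, magnifying glass and jar where they are.

Things in the scene. Friction and masses are not known exactly. Their poses are not given: they have to be found in the camera images.
- base: Drive unit, fixed: white box 145 x 100 x 50 mm. Origin on the shelf (z = 0) under the socket axis; box from x = -105 to +40, y = -50 to +50 mm in its frame, z up. On top two grey rails along x at y = +-38 mm, up to 61 mm above the shelf; the shutter slides between them and opens towards the unit's own -x.
- shutter (a joint): Opening of the sprung flat shutter over the socket, in m: 0 closed, 0.052 at its stop (starts at 0 to 0.008). Grows towards the unit's own -x. Pulling takes about 4.5 to 6 N; a brake holds it against its light spring, so it stays where it is left.
- shutter_tab (a point): Top centre of the shutter's upright grey pull tab, 87 mm above the shelf. Tab 14 mm along the slide (unit's x), 26 mm across (y), 28 mm tall, on the shutter plate (60 x 69 x 4 mm, top 59 mm above the shelf). Axes as the unit's. Closed, the tab is 30 mm from the socket axis on the -x side; at the stop 82 mm.
- socket (a point): Centre of the socket's mouth, 54 mm above the shelf, in a square steel spindle (32 mm) under the shutter. z up; x and y run along the arms of the cross-shaped hole: each 27 mm long, 10 wide, 30 deep; same every 90 deg. Spindle angle differs each time; turning it takes 0.5 N m. 16 mm down, a sprung ejector pushes up: 6 N at first, 9.6 N with the stem home.
- brush: Brush head, about 80 g, upright in its stand. Origin: underside centre of its round plate (48 mm wide, 5 thick, tufts up to z = 14 mm). Below, cross-shaped stem: fins along x and y, each 24 mm long, 7 thick, 28 down, rounded ends. Above, square grip hub 24 x 24 mm, sides along x and y, top at z = 52 mm. Same every 90 deg. Fully home: origin at socket.
- stand: Brush stand, fixed: white square block 68 x 68 mm, 40 mm tall, with a 29 mm square hole in which the stem hangs; the plate of the brush head rests on its top. Origin at the centre of its underside on the shelf.
- cup: Bystander: closed pearl plastic denture cup, 86 mm across, 80 mm tall. Origin at the centre of its underside.
- case: Bystander: flat stainless tweezers case 24 x 120 x 14 mm, long along its y. Origin at the centre of its underside.
- magnifier: Bystander: magnifying glass lying flat, rim 94 mm across, black handle to 157 mm along its x, at most 15 mm tall. Origin under the centre of the lens.
- jar: Bystander: amber glass jar with black screw lid, 66 mm across, 75 mm tall. Origin at the centre of its underside.
Not all that is in view belongs to the job. There is more than one size of the base; the one meant has the size given above.

How it is judged:
By the outcome, as a careful person would: the job done as asked, in the order asked, and still so for the second after the job is handed in, while the arm keeps its last pose, push and grip.
It also fails if it takes over 53 s, if anything falls off the work surface, if the arm or the gripper's body presses on something with over 40 N, if the wrist force passes 120 N, or if a joint passes its speed limit or range.

### The arm

A 7-joint arm with a two-finger parallel gripper is mounted at the origin on the work surface. World frame = base frame: x ahead of the robot, y to its left, z up, the work surface at z = 0. Lengths are in m, angles in rad, forces in N, time in s.
With the tool pointing down it reaches from about 0.4 to 0.85 m from the base axis. Payload 10.4 kg.
Tool frame: the origin (TCP) lies at the very end of the fingers, on their centre line; the grasp point (between the pads) lies r.pinch_z behind it (r.pinch_z is the distance from the TCP to the grasp point, in m); z points along the fingers, x is the direction in which the jaws open and shut, and the axes are right-handed (so a half turn about z gives the same grasp; the last joint's range is limited). The gripper opens to 87 mm and grips with 3 to 60 N. Pads are 19 mm wide; open, the fingers measure 117 mm over their backs; the gripper's body (75 mm by 190 mm) begins 51 mm behind the grasp point.
Start: joints at [1.279, 0.332, -0.065, 1.46, 0.022, 1.35, -0.088], TCP at [0.166, -0.603, 0.223] pointing down, gripper open.
Joint ranges: [-2.6, 2.6], [-0.5, 2.12], [-1.47, 1.34], [0.16, 2.42], [-1.27, 4.41], [0.06, 2.06], [-2.6, 2.6]. Speed limits (rad/s): [2.22, 2.22, 2.79, 2.79, 3.14, 3.14, 3.14].

### API

Orientations are given as a unit quaternion [x, y, z, w].
In Python, from bench import r gives the robot as it stands.
- The arm moves only by the tool carry_out, never from a script. Its argument "increments" is text: rows parted by semicolons, each of 7 numbers parted by spaces: the turn, a rotation vector about the tool's x, y, z in degrees, then the shift along the tool's x, y, z in m, then the finger opening in m, from 0 to 0.087. A call has exactly 5 rows; each row is the pose to reach, as a shift and turn from the pose measured when the call began, along the tool's axes at that moment; what a row does not reach only later rows make up. A row lasts 1/8 s, in which the tool goes at most 62.5 mm and 10.7 degrees, less where a joint would pass 70% of its speed; a pose out of reach is approached as far as the arm can. A call with a gripper value outside its range is refused whole. The fingers move at their own pace and stop on an object; "squeeze" is the grip in N (left out, the last holds). Time passes only in rows, so rows that repeat a pose let the fingers close, or fill a call up. It gives the time, the measured TCP pose, the force and the opening at its end, in the units of the state.
- r.read_state(): the state, without advancing time (a new reading comes with each control period).
- r.camera(name): name is "scene" or "top"; returns (picture, depth): 480x640x3 uint8, blue, green, red; 480x640 float32, m along the optical axis (not along the pixel's ray), 0 where there is no reading.
- r.camera_model(name): a dict with "K" (3x3 intrinsics, pixels), "extrinsics" (4x4, takes a point from camera to world coordinates). Camera axes: x right, y down, z forward; pixel columns grow to the right and rows downward; lengths in m; the calibration is good to about 2 mm. A picture is of the moment at which its call begins. camera_model takes no time and is no camera call.
- r.close_job(): hands the job in, once; it reports no verdict.
The state is a dict: "time": time; "joint_positions": joint angles; "joint_vel": joint speeds; "joint_torque": joint torques, N m; "ee_pos": TCP position; "eef_rot": TCP orientation; "ft_force": force on the tool from outside, world axes, zero at the start; "torque": the same for the moment, N m; "width": finger opening in m.
Only numpy, scipy, OpenCV 4.12 (cv2) and the standard library are available. Lean on these libraries where they do the work, as an engineer would, in place of code of your own. Each camera call takes 0.05 s, during which the arm holds its last target.

## Working session

There is one attempt and no reset: what is moved stays moved. The work goes in short steps, Python scripts to look and compute and a tool call to move; the robot and the scene stay as the last step left them, time stands still between calls to the robot, and variables do not carry over. Pictures are saved under pics/ and viewed, and the job is handed in when it is done.

Besides the shell and the picture viewer there is one more tool, called after ">>>" as a command line: name --argument value ..., lists and objects as JSON in quotes. carry_out: Moves the arm, as the interface text tells. Its arguments: {"type":"object","properties":{"increments":{"type":"string"},"squeeze":{"type":"number"}},"required":["increments"]}

```bash
ls; mkdir -p pics; python3 - <<'E'
from bench import r
import cv2,numpy as np
s=r.read_state();print(s, r.pinch_z)
for n in("scene","top"):
    p,d=r.camera(n);cv2.imwrite(f"pics/{n}0.png",p);np.savez(f"{n}0.npz",p=p,d=d)
    print(r.camera_model(n))
E
```

```text
pics
{'time': 0.0, 'joint_positions': array([ 1.27938245,  0.33286415, -0.06472081,  1.46098127,  0.02161547,
        1.34989366, -0.0885191 ]), 'joint_vel': array([ 0.00047578, -0.00061658,  0.00057375,  0.00059385,  0.00023028,
       -0.00028671,  0.00183723]), 'joint_torque': array([ 1.85419826e-04, -6.23265052e+01,  2.51021079e-02, -3.89904284e+01,
       -6.13128114e-02,  3.98947927e-02,  1.72598598e-04]), 'ee_pos': array([ 0.16588541, -0.60216432,  0.22173975]), 'eef_rot': array([ 7.95491142e-01, -6.05964783e-01, -5.99340003e-04, -4.08058483e-04]), 'ft_force': array([ 0.04522655,  0.22706902, -0.28855953]), 'torque': array([-0.00121879, -0.01614581,  0.02613159]), 'width': 0.08732555290796484} 0.0187
{'K': array([[512.77597552,   0.        , 319.24556906],
       [  0.        , 512.77597552, 242.65815463],
       [  0.        ,   0.        ,   1.        ]]), 'extrinsics': array([[-0.82073587,  0.47270557, -0.32084587,  0.89737884],
       [ 0.57124522,  0.68732376, -0.44862562,  0.47516096],
       [ 0.00845716, -0.55148481, -0.83414206,  0.9924822 ],
       [ 0.        ,  0.        ,  0.        ,  1.        ]])}
{'K': array([[595.41211763,   0.        , 326.11892649],
       [  0.        , 595.41211763, 235.470315  ],
       [  0.        ,   0.        ,   1.        ]]), 'extrinsics': array([[-0.00707502, -0.97824507,  0.2073319 ,  0.2466073 ],
       [-0.9999693 ,  0.00761978,  0.00182898,  0.00707547],
       [-0.00336901, -0.2073126 , -0.97826895,  1.6181202 ],
       [ 0.        ,  0.        ,  0.        ,  1.        ]])}
```

View pics/scene0.png

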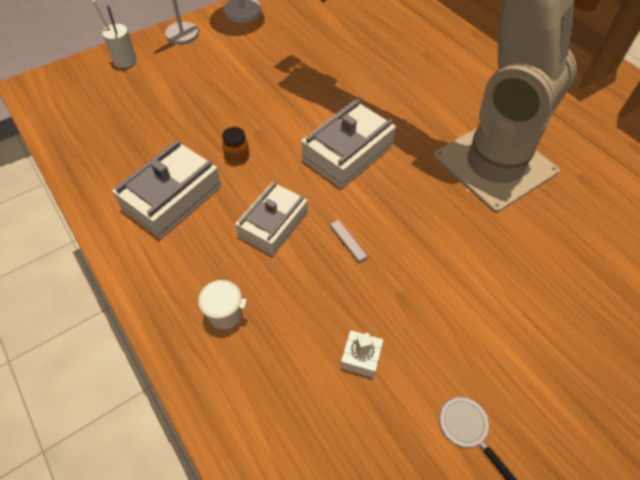

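View pics/top0.png

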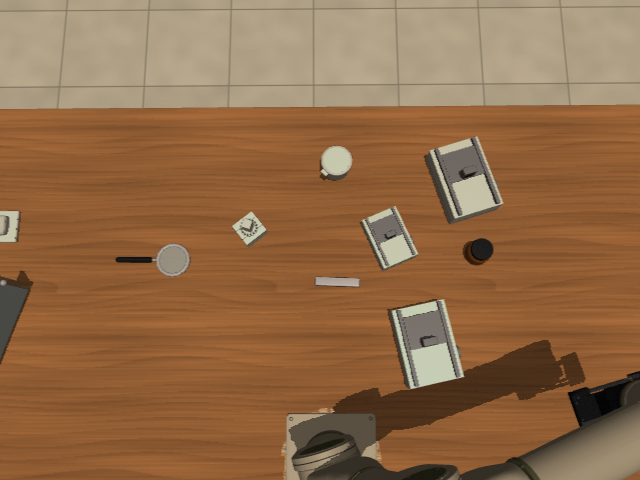

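```bash
cat > h.py <<'E'
import numpy as np,cv2
from bench import r
def cloud(n,d):
    m=r.camera_model(n);K=m["K"];E=m["extrinsics"]
    v,u=np.indices(d.shape)
    P=np.stack([(u-K[0,2])/K[0,0]*d,(v-K[1,2])/K[1,1]*d,d],-1)
    return P@E[:3,:3].T+E[:3,3]
def proj(n,P):
    m=r.camera_model(n);K=m["K"];E=m["extrinsics"]
    P=(np.atleast_2d(P)-E[:3,3])@E[:3,:3]
    q=P@K.T;return q[:,:2]/q[:,2:]
def ray(n,u,v,z):
    m=r.camera_model(n);K=m["K"];E=m["extrinsics"]
    D=E[:3,:3]@np.linalg.inv(K)@np.array([u,v,1]);o=E[:3,3]
    return o+D*(z-o[2])/D[2]
E
python3 - <<'E'
from h import *
for n,boxes in(("top",dict(unit=(355,200,425,275),stand=(228,205,272,250),big=(385,295,470,392),big2=(420,130,505,225))),("scene",dict(unit=(230,178,312,256),stand=(335,325,390,382)))):
    z=np.load(n+"0.npz");p,d=z["p"],z["d"];W=cloud(n,d)
    for k,(a,b,c,e) in boxes.items():
        w=W[b:e,a:c].reshape(-1,3);ok=(d[b:e,a:c].ravel()>0)
        w=w[ok]; 
        print(n,k,"valid",ok.mean(),"table z",np.median(w[w[:,2]<.02,2]),"hist",np.histogram(w[:,2],bins=np.arange(0.01,.13,.005))[0])
        for lo in (.025,.045,):
            q=w[w[:,2]>lo][:,:2].astype(np.float32);print(lo,cv2.minAreaRect(q))
        im=cv2.resize(p[b:e,a:c],None,fx=7 if k!='x' else 1,fy=7,interpolation=cv2.INTER_CUBIC)
        if im.shape[0]<600 :cv2.imwrite(f"pics/{n}_{k}.png",im)
E
```

```text
top unit valid 0.9965714285714286 table z -0.0004155770046470053 hist [ 32  16  22  22  24  33 117 519 538 431 283  43   4   3  23  28   5   0
   0   0   0   0   0]
0.025 ((0.5760195255279541, -0.1648802012205124), (0.14595353603363037, 0.10969976335763931), 22.783357620239258)
0.045 ((0.5744717717170715, -0.16120770573616028), (0.14591190218925476, 0.10107781738042831), 22.717655181884766)
top stand valid 0.9959595959595959 table z 0.0001426406157021276 hist [ 16  10   7  13  46 186 163  72  29  16   7   2  10   4   5  31  38  16
   2   0   0   0   0]
0.025 ((0.6044222712516785, 0.21896404027938843), (0.07097364962100983, 0.06804337352514267), 38.22356414794922)
0.045 ((0.6045170426368713, 0.22082427144050598), (0.06158812344074249, 0.06098908558487892), 40.373287200927734)
top big valid 0.9958762886597938 table z -0.0006638191270365024 hist [  17   21   17   20   17   21   22   31   27   35  337 1182  863  560
  883  343   36    5    4    5   18   52   49]
0.025 ((0.2924131751060486, -0.25187861919403076), (0.20193497836589813, 0.15128570795059204), 12.282136917114258)
0.045 ((0.29
[... 598 characters left out ...]
  93  86  92  94 393 761 480 547  24  12  19  17  54   9   0
   0   0   0   0   0]
0.025 ((0.5770036578178406, -0.16686174273490906), (0.14810360968112946, 0.11110983043909073), 23.377965927124023)
0.045 ((0.575366199016571, -0.1632097065448761), (0.14804960787296295, 0.10302921384572983), 23.673986434936523)
scene stand valid 0.9939393939393939 table z 0.0008955346753714011 hist [ 34  28  32  26  36 268 429 108  66  48  15  17  18  11  16  31 134  10
   0   0   0   0   0]
0.025 ((0.6056117415428162, 0.2171941101551056), (0.06985963135957718, 0.06786156445741653), 38.38571548461914)
0.045 ((0.6089233756065369, 0.21282754838466644), (0.047510776668787, 0.06114858388900757), 27.09122657775879)
```

```bash
python3 - <<'E'
from h import *
for n,L in(("top",[(355,200,425,275),(228,205,272,250)]),("scene",[(230,178,312,256),(335,325,390,382)])):
    p=np.load(n+"0.npz")["p"]
    ims=[cv2.resize(p[b:e,a:c],(400,400),interpolation=cv2.INTER_CUBIC) for a,b,c,e in L]
    cv2.imwrite(f"pics/{n}_crop.png",np.hstack(ims))
E
```

```text
(no output)
```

View pics/top_crop.png

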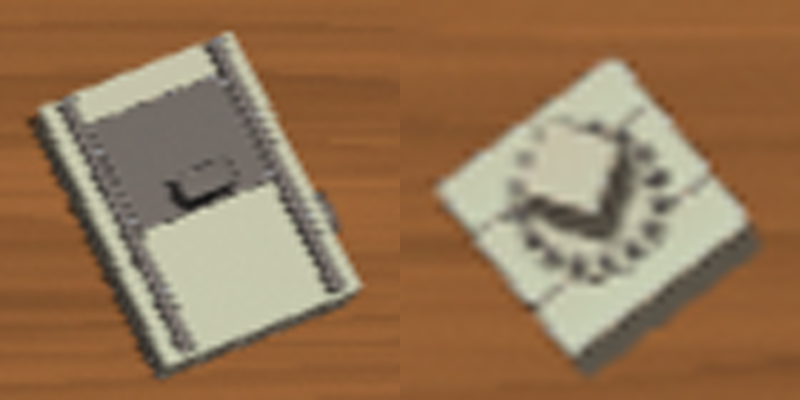

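View pics/scene_crop.png

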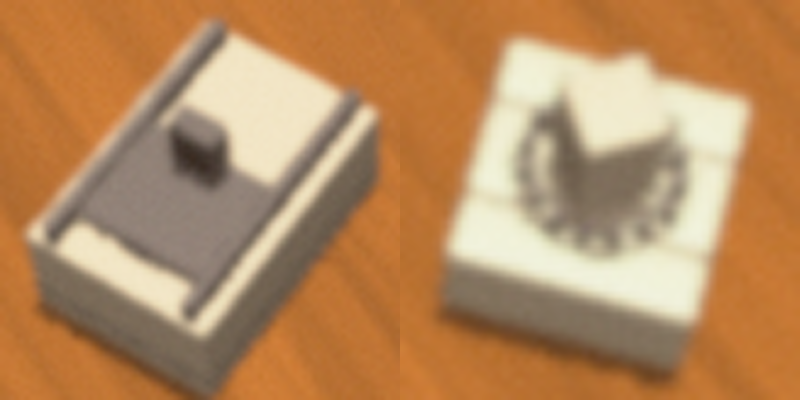

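```bash
cat >> h.py <<'E'
def inc(pos,yaw):
    "increment in tool axes to TCP pos with tool down at yaw deg (tool x dir)"
    from scipy.spatial.transform import Rotation as R
    s=r.read_state();R0=R.from_quat(s["eef_rot"])
    y=np.radians(yaw);c,t=np.cos(y),np.sin(y)
    R1=R.from_matrix(np.array([[c,t,0],[t,-c,0],[0,0,-1]]))
    rv=(R0.inv()*R1).as_rotvec(degrees=True);sh=R0.inv().apply(np.array(pos)-s["ee_pos"])
    x=R0.as_matrix()[:,0];print("cur",s["time"],s["ee_pos"].round(4),"yaw",np.degrees(np.arctan2(x[1],x[0])).round(2),"w",s["width"].round(4),"F",s["ft_force"].round(1))
    print("inc",rv.round(2),sh.round(4));return rv,sh
E
python3 - <<'E'
from h import *
for n,L in(("top",dict(tab=(355,200,425,275),hub=(228,205,272,250))),("scene",dict(tab=(230,178,312,256),hub=(335,325,390,382)))):
    z=np.load(n+"0.npz");d=z["d"];W=cloud(n,d)
    for k,(a,b,c,e) in L.items():
        w=W[b:e,a:c].reshape(-1,3)
        for lo in(.078,.084,.088):
            q=w[w[:,2]>lo]
            if len(q)<8: continue
            print(n,k,lo,len(q),"medz",np.median(q[:,2]).round(4),"mean",q.mean(0).round(4),cv2.minAreaRect(q[:,:2].astype(np.float32)))
E
```

```text
top tab 0.078 77 medz 0.0863 mean [ 0.4983 -0.1209  0.4437] ((0.4189341962337494, -0.07428134977817535), (0.023315008729696274, 0.38041871786117554), 61.22052001953125)
top tab 0.084 61 medz 0.0884 mean [ 0.4786 -0.1113  0.5387] ((0.41865718364715576, -0.07478086650371552), (0.022042954340577126, 0.38042157888412476), 61.24003601074219)
top tab 0.088 32 medz 1.6181 mean [ 0.3911 -0.0671  0.9495] ((0.41865718364715576, -0.07478086650371552), (0.022042954340577126, 0.38042157888412476), 61.24003601074219)
top hub 0.078 102 medz 0.0913 mean [0.5758 0.202  0.2108] ((0.4366515278816223, 0.1111920103430748), (0.4323141276836395, 0.030541136860847473), 32.757301330566406)
top hub 0.084 96 medz 0.0915 mean [0.5745 0.2009 0.2189] ((0.4366515278816223, 0.1111920103430748), (0.4323141276836395, 0.030541136860847473), 32.757301330566406)
top hub 0.088 81 medz 0.0925 mean [0.5695 0.1975 0.2434] ((0.43664973974227905, 0.11115272343158722), (0.43236976861953735, 0.029141008853912354), 32.5632438659668)
scene tab 0.078 113 medz 0.0876 mean [ 0.657  -0.0029  0.3108] ((0.7286930084228516, 0.1529603898
[... 203 characters left out ...]
586637496948), 64.29954528808594)
scene tab 0.088 54 medz 0.9925 mean [0.743  0.1692 0.5578] ((0.7306145429611206, 0.15441682934761047), (0.7227993011474609, 0.017600297927856445), 63.92364501953125)
scene hub 0.078 217 medz 0.0921 mean [0.6326 0.2412 0.1697] ((0.7409899234771729, 0.3468156158924103), (0.40350738167762756, 0.030031755566596985), 43.63156509399414)
scene hub 0.084 195 medz 0.0926 mean [0.6347 0.2432 0.1797] ((0.7409899234771729, 0.3468156158924103), (0.40350738167762756, 0.030031755566596985), 43.63156509399414)
scene hub 0.088 184 medz 0.0928 mean [0.6362 0.2446 0.1853] ((0.7409899234771729, 0.3468156158924103), (0.40350738167762756, 0.030031755566596985), 43.63156509399414)
```

```bash
python3 - <<'E'
from h import *
for n,L in(("top",dict(tab=(355,200,425,275),hub=(228,205,272,250))),("scene",dict(tab=(230,178,312,256),hub=(335,325,390,382)))):
    z=np.load(n+"0.npz");d=z["d"];W=cloud(n,d)
    for k,(a,b,c,e) in L.items():
        w=W[b:e,a:c].reshape(-1,3)
        for lo in(.076,.082,.086):
            q=w[(w[:,2]>lo)&(w[:,2]<.15)]
            print(n,k,lo,len(q),"medz",np.median(q[:,2]).round(4),"mean",q.mean(0).round(4),cv2.minAreaRect(q[:,:2].astype(np.float32)))
# hub top by z-band mask, contour reprojected at z=.092; grid fit for square
from scipy.optimize import minimize
for n,(a,b,c,e) in(("top",(228,205,272,250)),("scene",(335,325,390,382))):
    d=np.load(n+"0.npz")["d"];W=cloud(n,d)[b:e,a:c]
    m=((W[...,2]>.08)&(W[...,2]<.12))
    vv,uu=np.nonzero(m|~m)
    P=np.array([ray(n,u+a,v+b,.092)[:2] for v,u in zip(vv,uu)]);M=m.ravel().astype(float)
    def cost(x):
        cs,sn=np.cos(x[2]),np.sin(x[2]);q=P-x[:2];l=np.abs(np.stack([q@[cs,sn],q@[-sn,cs]],1)).max(1)
        return np.mean((1/(1+np.exp((l-.012)/.0012))-M)**2)
    best=min((minimize(cost,[*P[M>0].mean(0),np.radians(t)],method="Nelder-Mead",options=dict(xatol=1e-5,fatol=1e-9)) for t in range(0,90,15)),key=lambda o:o.fun)
    print(n,best.x[:2].round(4),np.degrees(best.x[2])%90,best.fun)
E
```

```text
top tab 0.076 59 medz 0.0851 mean [ 0.575  -0.1599  0.0855] ((0.5750270485877991, -0.15980367362499237), (0.015015149489045143, 0.02613404020667076), 24.04136085510254)
top tab 0.082 50 medz 0.0858 mean [ 0.5755 -0.1601  0.0864] ((0.5759797692298889, -0.16006726026535034), (0.015120886266231537, 0.024815350770950317), 30.33791732788086)
top tab 0.086 24 medz 0.0884 mean [ 0.5759 -0.161   0.0885] ((0.5766407251358032, -0.1612875610589981), (0.013977845199406147, 0.022115446627140045), 26.258073806762695)
top hub 0.076 95 medz 0.0911 mean [0.6037 0.2185 0.0909] ((0.6047995090484619, 0.21856573224067688), (0.025094693526625633, 0.024818874895572662), 72.96611022949219)
top hub 0.082 91 medz 0.0912 mean [0.6041 0.2186 0.0914] ((0.6048538684844971, 0.21833623945713043), (0.024942900985479355, 0.024694738909602165), 75.74897003173828)
top hub 0.086 83 medz 0.0915 mean [0.6046 0.2186 0.0921] ((0.6048555374145508, 0.21834266185760498), (0.024929650127887726, 0.024694738909602165), 75.74897003173828)
scene tab 0.076 95 medz 0.0862 mean [ 0.5782 -0.1603  0.0853] ((0.5775143504142761, -0.162096
[... 483 characters left out ...]
0.6053928732872009, 0.2177688330411911), (0.02425292506814003, 0.0248841792345047), 70.22344970703125)
scene hub 0.082 186 medz 0.092 mean [0.6067 0.2185 0.0915] ((0.6053928732872009, 0.2177688330411911), (0.02425292506814003, 0.0248841792345047), 70.22344970703125)
scene hub 0.086 172 medz 0.0923 mean [0.6063 0.218  0.0922] ((0.6054098010063171, 0.2177189290523529), (0.024195067584514618, 0.02480507083237171), 70.80499267578125)
top [0.6037 0.2185] 72.1808029309034 0.00432419695135513Traceback (most recent call last):
  File "<stdin>", line 15, in <module>
  File "h.py", line 13, in ray
    m=r.camera_model(n);K=m["K"];E=m["extrinsics"]
ValueError: time passes only in moves, steps and waits
```

```bash
python3 - <<'E'
from h import *
inc([.5765,-.161,.13],22.8)
E
```

```text
Traceback (most recent call last):
  File "h.py", line 23, in inc
    x=R0.as_matrix()[:,0];print("cur",s["time"],s["ee_pos"].round(4),"yaw",np.degrees(np.arctan2(x[1],x[0])).round(2),"w",s["width"].round(4),"F",s["ft_force"].round(1))
                                                                                                                          ^^^^^^^^^^^^^^^^
AttributeError: 'float' object has no attribute 'round'
```

```bash
sed -i 's/s\["width"\].round(4)/round(s["width"],4)/' h.py; python3 - <<'E'
from h import *
inc([.5765,-.161,.13],22.8)
E
```

```text
cur 0.1 [ 0.1659 -0.6022  0.2218] yaw -74.59 w 0.087 F [-0.1 -0.2 -0.6]
inc [-6.000e-02  6.000e-02 -9.739e+01] [-0.3162 -0.5131  0.0922]
```

>>> carry_out --increments "0 0 -97.4 -0.316 -0.513 0.02 0.05;0 0 -97.4 -0.316 -0.513 0.02 0.05;0 0 -97.4 -0.316 -0.513 0.02 0.05;0 0 -97.4 -0.316 -0.513 0.02 0.05;0 0 -97.4 -0.316 -0.513 0.02 0.05" --squeeze 30

```text
time: 0.72
ee_pos: [0.3797, -0.3722, 0.2118]
eef_rot: [0.984, -0.178, -0.0, -0.0]
ft_force: [0.7, 0.6, -0.3]
width: 0.0518
```

```bash
python3 - <<'E'
from h import *
inc([.5765,-.161,.14],22.8)
E
```

```text
cur 0.725 [ 0.3797 -0.3722  0.2118] yaw -20.54 w 0.0518 F [ 0.7  0.6 -0.3]
inc [-4.000e-02  1.000e-02 -4.334e+01] [ 0.1103 -0.2667  0.0719]
```

>>> carry_out --increments "0 0 -43.3 0.110 -0.267 0.072 0.05;0 0 -43.3 0.110 -0.267 0.072 0.05;0 0 -43.3 0.110 -0.267 0.072 0.05;0 0 -43.3 0.110 -0.267 0.072 0.05;0 0 -43.3 0.110 -0.267 0.072 0.05"

```text
time: 1.35
ee_pos: [0.5774, -0.1584, 0.139]
eef_rot: [0.98, 0.199, -0.0, -0.001]
ft_force: [-0.1, -0.7, 0.6]
width: 0.0499
```

```bash
python3 - <<'E'
from h import *
inc([.5765,-.161,.064],22.8)
E
```

```text
cur 1.35 [ 0.5774 -0.1584  0.139 ] yaw 23.0 w 0.0499 F [-0.1 -0.7  0.6]
inc [-0.09 -0.    0.2 ] [-0.0018  0.0022  0.075 ]
```

>>> carry_out --increments "0 0 0.2 -0.002 0.002 0.03 0.05;0 0 0.2 -0.002 0.002 0.06 0.05;0 0 0.2 -0.002 0.002 0.075 0.05;0 0 0.2 -0.002 0.002 0.075 0.05;0 0 0.2 -0.002 0.002 0.075 0.05"

```text
time: 1.98
ee_pos: [0.5769, -0.1611, 0.0652]
eef_rot: [0.98, 0.198, 0.001, -0.0]
ft_force: [-0.8, -0.0, -0.5]
width: 0.0499
```

```bash
python3 - <<'E'
from h import *
inc([.5765,-.161,.064],22.8)
p,d=r.camera("scene");cv2.imwrite("pics/s1.png",cv2.resize(p[150:280,200:340],(800,600)))
E
```

```text
cur 1.975 [ 0.5769 -0.1611  0.0652] yaw 22.79 w 0.0499 F [-0.8 -0.  -0.5]
inc [-0.04 -0.07 -0.01] [-0.0003 -0.0002  0.0012]
```

View pics/s1.png

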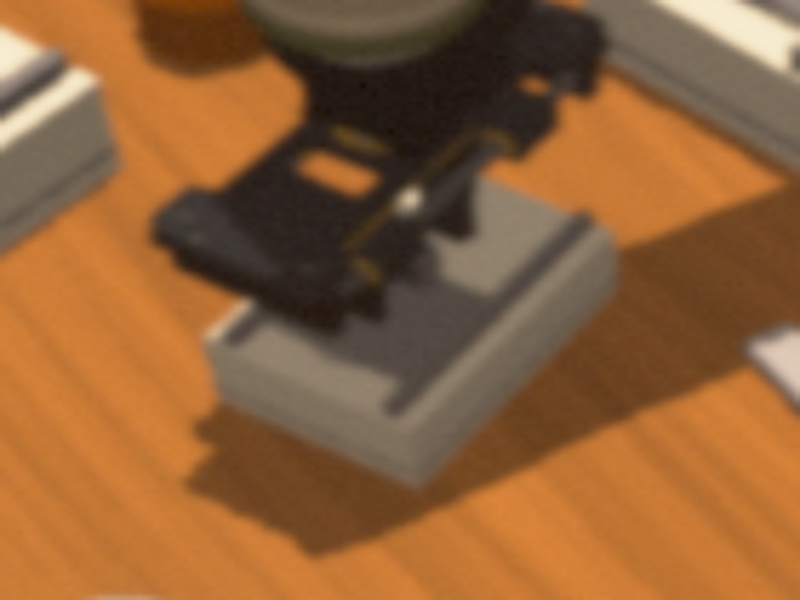

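The picture shows the two fingertips astride the tab, at about (380,300) and (460,210), clear of the rails. I'll close the gripper.

>>> carry_out --increments "0 0 0 0 0 0 0.03;0 0 0 0 0 0 0.01;0 0 0 0 0 0 0.005;0 0 0 0 0 0 0.005;0 0 0 0 0 0 0.005" --squeeze 30

```text
time: 2.65
ee_pos: [0.5767, -0.1613, 0.0653]
eef_rot: [0.98, 0.198, 0.0, -0.0]
ft_force: [-2.4, 0.5, 2.0]
width: 0.014
```

>>> carry_out --increments "0 0 0 -0.012 0 0 0.005;0 0 0 -0.024 0 0 0.005;0 0 0 -0.036 0 0 0.005;0 0 0 -0.044 0 0 0.005;0 0 0 -0.044 0 0 0.005"

```text
time: 3.28
ee_pos: [0.5358, -0.1786, 0.0654]
eef_rot: [0.98, 0.197, 0.0, -0.0]
ft_force: [0.5, -1.4, -0.4]
width: 0.0141
```

>>> carry_out --increments "0 0 0 -0.004 0 0 0.005;0 0 0 -0.007 0 0 0.005;0 0 0 -0.009 0 0 0.005;0 0 0 -0.010 0 0 0.005;0 0 0 -0.010 0 0 0.005"

```text
time: 3.9
ee_pos: [0.5285, -0.1817, 0.0654]
eef_rot: [0.98, 0.198, 0.002, -0.0]
ft_force: [11.0, 1.1, -9.8]
width: 0.0138
```

```bash
python3 - <<'E'
from h import *
inc([.5765,-.161,.064],22.8)
E
```

```text
cur 3.9 [ 0.5285 -0.1817  0.0654] yaw 22.83 w 0.0138 F [11.   1.1 -9.8]
inc [ 0.03 -0.27  0.03] [ 0.0522 -0.0004  0.0016]
```

The gripper stopped 52.3 mm along the slide, short of the commanded 54 mm, with an 11 N reaction, so the shutter is at its stop. Now I'll release and rise.

>>> carry_out --increments "0 0 0 0.001 0 0 0.05;0 0 0 0.001 0 0 0.05;0 0 0 0.001 0 0 0.05;0 0 0 0.001 0 -0.05 0.05;0 0 0 0.001 0 -0.1 0.06"

```text
time: 4.53
ee_pos: [0.5284, -0.1813, 0.1663]
eef_rot: [0.98, 0.198, 0.002, -0.001]
ft_force: [1.3, -0.6, -1.5]
width: 0.0529
```

```bash
python3 - <<'E'
from h import *
inc([.605,.218,.16],-18)
E
```

```text
cur 4.525 [ 0.5284 -0.1813  0.1663] yaw 22.83 w 0.0529 F [ 1.3 -0.6 -1.5]
inc [-0.1  -0.2  40.83] [ 0.2255 -0.3383  0.0073]
```

>>> carry_out --increments "0 0 40.8 0.225 -0.338 0 0.07;0 0 40.8 0.225 -0.338 0 0.07;0 0 40.8 0.225 -0.338 0 0.07;0 0 40.8 0.225 -0.338 0 0.07;0 0 40.8 0.225 -0.338 0 0.07"

```text
time: 5.15
ee_pos: [0.5837, 0.1036, 0.167]
eef_rot: [0.987, -0.158, 0.002, -0.001]
ft_force: [0.9, -0.7, 0.5]
width: 0.07
```

```bash
python3 - <<'E'
from h import *
inc([.605,.218,.16],-18)
for n,(a,b,c,e) in(("top",(355,200,425,275)),("scene",(230,178,312,256))):
    p,d=r.camera(n);np.savez(n+"1.npz",p=p,d=d);cv2.imwrite(f"pics/{n}_open.png",cv2.resize(p[b:e,a:c],(600,600),interpolation=cv2.INTER_CUBIC));cv2.imwrite(f"pics/{n}_full1.png",p)
E
```

```text
cur 5.15 [0.5837 0.1036 0.167 ] yaw -18.24 w 0.07 F [ 0.9 -0.7  0.5]
inc [-0.12 -0.18 -0.24] [-0.0156 -0.1153  0.0071]
```

View pics/top_open.png

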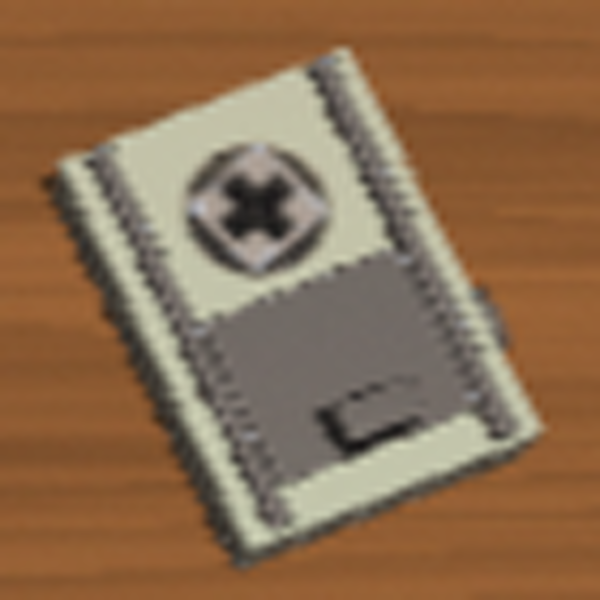

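View pics/scene_open.png

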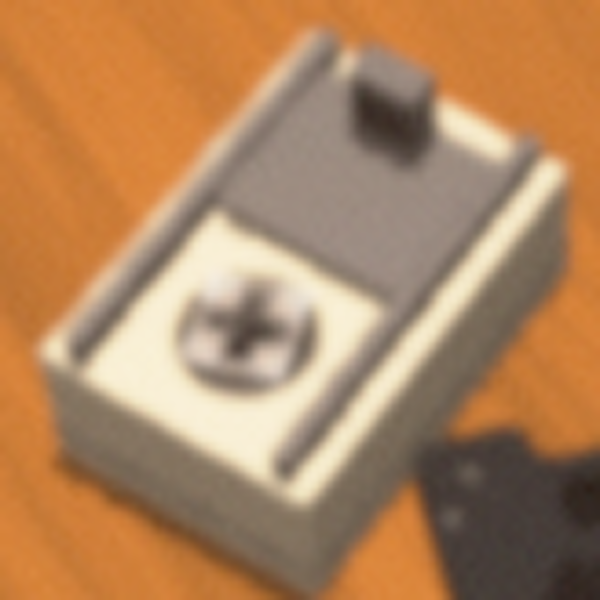

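View pics/scene_full1.png

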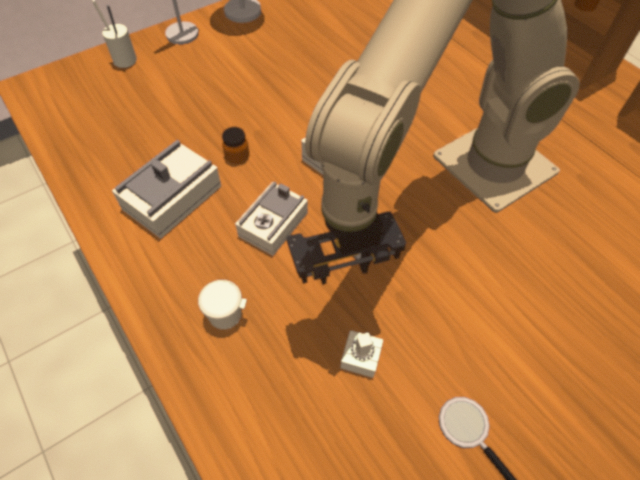

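```bash
cat > rect.py <<'E'
from h import *
from scipy.optimize import minimize
def rectify(n,p,c,z,half,N=320):
    s=np.linspace(-half,half,N);X,Y=np.meshgrid(s,s)
    P=np.stack([c[0]+X,c[1]+Y,np.full_like(X,z)],-1).reshape(-1,3)
    q=proj(n,P).reshape(N,N,2).astype(np.float32)
    return X,Y,cv2.remap(p,q[...,0],q[...,1],cv2.INTER_CUBIC)
E
python3 - <<'E'
from rect import *
c=(.605,-.150);out=[]
for n in("top","scene"):
    p=np.load(n+"1.npz")["p"]
    X,Y,I=rectify(n,p,c,.054,.03);out.append(I)
    g=cv2.GaussianBlur(I,(0,0),3).astype(float).mean(2)
    def tmpl(x,y):
        ax,ay=np.abs(x),np.abs(y);b=.0012
        sg=lambda v:1/(1+np.exp(-v/b*2))
        rect=lambda u,v,hu,hv:sg(hu-u)*sg(hv-v)
        cr=np.maximum(rect(ax,ay,.0135,.005),rect(ax,ay,.005,.0135))
        sq=sg(.016-np.maximum(ax,ay))
        return cr,sq
    def cost(v,full=False):
        cs,sn=np.cos(v[2]),np.sin(v[2]);dx,dy=X-v[0],Y-v[1]
        x,y=cs*dx+sn*dy,-sn*dx+cs*dy
        cr,sq=tmpl(x,y)
        m=(np.hypot(dx,dy)<.0195)
        A=np.stack([np.ones(m.sum()),cr[m],sq[m]],1);co,res,_,_=np.linalg.lstsq(A,g[m],rcond=None)
        return np.mean((A@co-g[m])**2) if not full else co
    best=[]
    for t in range(0,90,10):
        o=min((minimize(cost,[dx,dy,np.radians(t)],method="Nelder-Mead",options=dict(xatol=1e-5,fatol=1e-4,initial_simplex=[[dx,dy,np.radians(t)],[dx+.002,dy,np.radians(t)],[dx,dy+.002,np.radians(t)],[dx,dy,np.radians(t+6)]])) for dx in(0,) for dy in(0,)),key=lambda o:o.fun)
        best.append((o.fun,(o.x[:2]+c).round(4),np.degrees(o.x[2])%90))
    best.sort(key=lambda b:b[0]);print(n,best[:3])
    # draw
    v=best[0][1]-np.array(c);u=((v+.03)/.06*319)
    J=I.copy();cv2.circle(J,(int(u[0]),int(u[1])),2,(0,0,255),-1)
    th=np.radians(best[0][2]);
    for a in(th,th+np.pi/2):
        d=np.array([np.cos(a),np.sin(a)])*.0135/.06*319
        cv2.line(J,tuple((u-d).astype(int)),tuple((u+d).astype(int)),(0,0,255),1)
    out[-1]=J
cv2.imwrite("pics/rect.png",np.hstack(out))
E
```

```text
top [(np.float64(143.361354124303), array([ 0.6046, -0.1476]), np.float64(42.917868703534005)), (np.float64(143.36361171087455), array([ 0.6046, -0.1476]), np.float64(42.91718950635188)), (np.float64(143.36363541565854), array([ 0.6046, -0.1476]), np.float64(42.915544626803424))]
scene [(np.float64(368.9028585880286), array([ 0.6056, -0.1518]), np.float64(41.92786426897602)), (np.float64(368.94315461142696), array([ 0.6057, -0.1518]), np.float64(41.8756911825479)), (np.float64(368.9453259700963), array([ 0.6057, -0.1518]), np.float64(41.900576925694345))]
```

View pics/rect.png

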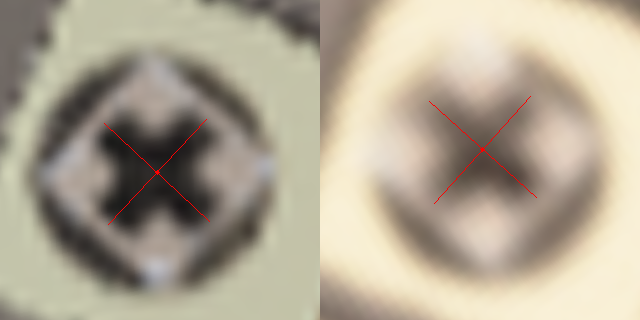

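```bash
python3 - <<'E'
from h import *
inc([.605,.2182,.12],-18)
E
```

```text
cur 5.25 [0.5825 0.1116 0.1672] yaw -17.44 w 0.0699 F [-0.1 -0.9  0.7]
inc [-0.39 -0.08  0.56] [-0.0106 -0.1081  0.0479]
```

>>> carry_out --increments "0 0 0 -0.0155 -0.115 0.02 0.06;0 0 0 -0.0155 -0.115 0.04 0.06;0 0 0 -0.0155 -0.115 0.05 0.06;0 0 0 -0.0155 -0.115 0.05 0.06;0 0 0 -0.0155 -0.115 0.05 0.06"

```text
time: 5.88
ee_pos: [0.6032, 0.2245, 0.1187]
eef_rot: [0.988, -0.153, 0.002, -0.003]
ft_force: [0.6, -0.6, 0.2]
width: 0.0599
```

```bash
python3 - <<'E'
from h import *
inc([.605,.2182,.059],-18)
p,d=r.camera("scene");cv2.imwrite("pics/s2.png",cv2.resize(p[280:400,290:430],(700,600)))
E
```

```text
cur 5.875 [0.6032 0.2245 0.1187] yaw -17.57 w 0.0599 F [ 0.6 -0.6  0.2]
inc [-0.37 -0.14  0.43] [0.0035 0.0058 0.0596]
```

View pics/s2.png

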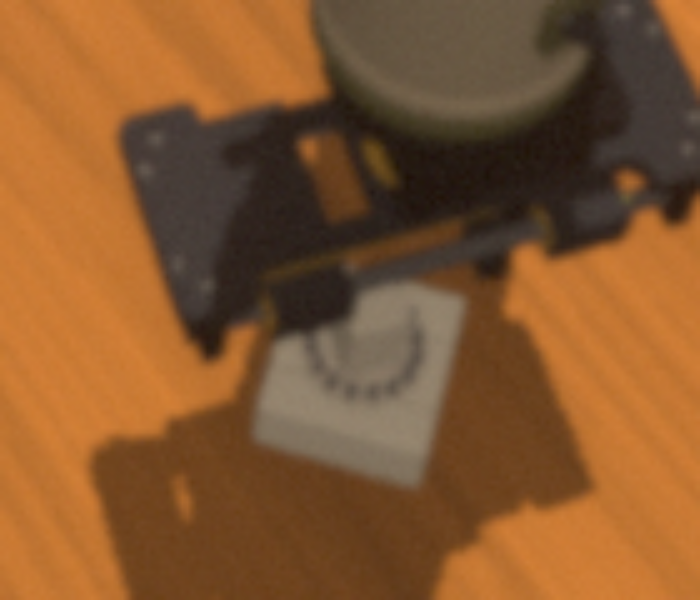

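The gripper hovers over the stand with its near finger at (310,300) and the tufted plate at (365,340) below it. I'll correct x and y, then go down.

>>> carry_out --increments "0 0 0.4 0.0035 0.006 0 0.06;0 0 0.4 0.0035 0.006 0.015 0.06;0 0 0.4 0.0035 0.006 0.035 0.06;0 0 0.4 0.0035 0.006 0.055 0.06;0 0 0.4 0.0035 0.006 0.0595 0.06"

```text
time: 6.55
ee_pos: [0.6038, 0.2178, 0.0567]
eef_rot: [0.988, -0.156, 0.0, -0.002]
ft_force: [-0.5, -0.2, 0.3]
width: 0.0601
```

>>> carry_out --increments "0 0 0 0 0 0 0.03;0 0 0 0 0 0 0.01;0 0 0 0 0 0 0.01;0 0 0 0 0 0 0.01;0 0 0 0 0 0 0.01" --squeeze 10

```text
time: 7.18
ee_pos: [0.604, 0.2178, 0.0571]
eef_rot: [0.988, -0.156, 0.001, -0.002]
ft_force: [0.5, 0.0, 1.6]
width: 0.0243
```

```bash
python3 - <<'E'
from h import *
inc([.605,.2182,.059],-18)
E
```

```text
cur 7.175 [0.604  0.2178 0.0571] yaw -17.96 w 0.0243 F [0.5 0.  1.6]
inc [-0.29 -0.02  0.04] [ 0.0008 -0.0007 -0.0019]
```

>>> carry_out --increments "-0.3 0 0 0 0 -0.001 0.065;-0.3 0 0 0 0 -0.002 0.065;-0.3 0 -10 0.0005 0 -0.002 0.065;-0.3 0 -20 0.0005 0 -0.002 0.065;-0.3 0 -30 0.0005 0 -0.002 0.065"

```text
time: 7.8
ee_pos: [0.6044, 0.2177, 0.0591]
eef_rot: [0.994, 0.108, 0.001, 0.0]
ft_force: [0.1, 0.0, -0.7]
width: 0.0623
```

>>> carry_out --increments "0 0 -60 0 0 0 0.065;0 0 -60 0 0 0 0.065;0 0 -60 0 0 0 0.065;0 0 -60 0 0 0 0.065;0 0 -60 0 0 0 0.065"

```text
time: 8.43
ee_pos: [0.6045, 0.2176, 0.0592]
eef_rot: [0.838, 0.545, 0.001, 0.001]
ft_force: [0.1, 0.3, -0.9]
width: 0.0651
```

```bash
python3 - <<'E'
from h import *
inc([.604,.2178,.059],72)
E
```

```text
cur 8.425 [0.6045 0.2176 0.0592] yaw 66.11 w 0.0651 F [ 0.1  0.3 -0.9]
inc [ 0.11 -0.   -5.89] [-0.     -0.0005  0.0002]
```

>>> carry_out --increments "0 0 -5.9 0 -0.0005 0 0.065;0 0 -5.9 0 -0.0005 0 0.065;0 0 -5.9 0 -0.0005 0 0.03;0 0 -5.9 0 -0.0005 0 0.01;0 0 -5.9 0 -0.0005 0 0.01" --squeeze 20

```text
time: 9.05
ee_pos: [0.604, 0.2178, 0.0593]
eef_rot: [0.809, 0.588, 0.001, 0.001]
ft_force: [0.5, -0.4, 0.5]
width: 0.0429
```

>>> carry_out --increments "0 0 0 0 0 0 0.01;0 0 0 0 0 0 0.01;0 0 0 0 0 0 0.01;0 0 0 0 0 0 0.01;0 0 0 0 0 0 0.01" --squeeze 50

```text
time: 9.68
ee_pos: [0.6041, 0.2179, 0.0593]
eef_rot: [0.809, 0.588, 0.001, 0.001]
ft_force: [0.1, -0.2, 0.5]
width: 0.024
```

```bash
python3 - <<'E'
from h import *
inc([.604,.2178,.059],72)
E
```

```text
cur 9.675 [0.6041 0.2179 0.0593] yaw 71.97 w 0.024 F [ 0.1 -0.2  0.5]
inc [ 0.12  0.   -0.03] [-0.0001 -0.      0.0003]
```

>>> carry_out --increments "0 0 0 0 0 -0.03 0.01;0 0 0 0 0 -0.07 0.01;0 0 0 0 0 -0.1 0.01;0 0 0 0 0 -0.1 0.01;0 0 0 0 0 -0.1 0.01"

```text
time: 10.3
ee_pos: [0.6035, 0.2175, 0.1583]
eef_rot: [0.809, 0.588, -0.0, 0.001]
ft_force: [-0.5, 0.1, -2.2]
width: 0.0234
```

```bash
python3 - <<'E'
from h import *
inc([.6045,-.1498,.15],42.5)
p,d=r.camera("scene");cv2.imwrite("pics/s3.png",cv2.resize(p[240:400,270:450],(720,600)))
E
```

```text
cur 10.3 [0.6035 0.2175 0.1583] yaw 71.96 w 0.0234 F [-0.5  0.1 -2.2]
inc [ 0.09  0.04 29.46] [-0.349   0.1146  0.0088]
```

View pics/s3.png

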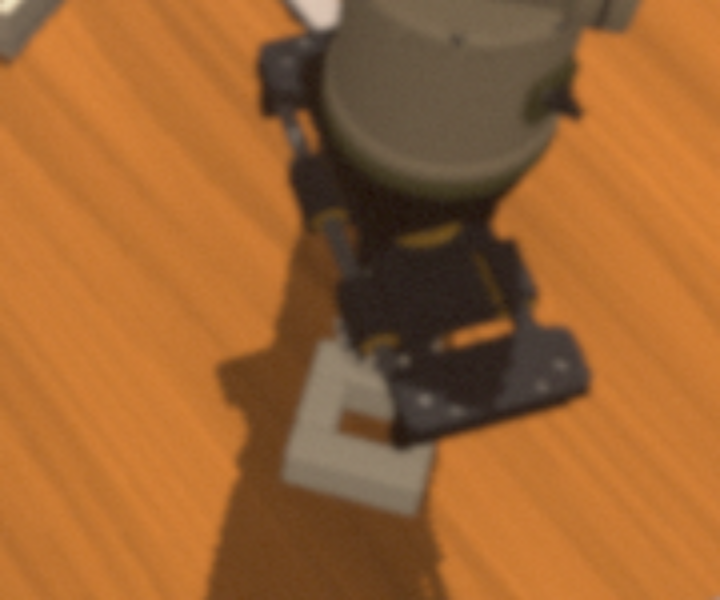

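The stand's hole at (370,425) is empty, so the brush is held (width 23.4 mm). Now moving to the socket.

>>> carry_out --increments "0 0 29.5 -0.349 0.115 0 0.01;0 0 29.5 -0.349 0.115 0 0.01;0 0 29.5 -0.349 0.115 0 0.01;0 0 29.5 -0.349 0.115 0 0.01;0 0 29.5 -0.349 0.115 0 0.01"

```text
time: 10.98
ee_pos: [0.6037, -0.0968, 0.1575]
eef_rot: [0.932, 0.362, -0.001, 0.001]
ft_force: [0.6, 0.1, -0.8]
width: 0.0234
```

```bash
python3 - <<'E'
from h import *
inc([.6045,-.1498,.13],42.5)
E
```

```text
cur 10.975 [ 0.6037 -0.0968  0.1575] yaw 42.46 w 0.0234 F [ 0.6  0.1 -0.8]
inc [ 0.02  0.11 -0.04] [-0.0352  0.0396  0.0276]
```

>>> carry_out --increments "0 0 0 -0.035 0.0395 0 0.01;0 0 0 -0.035 0.0395 0.01 0.01;0 0 0 -0.035 0.0395 0.02 0.01;0 0 0 -0.035 0.0395 0.0275 0.01;0 0 0 -0.035 0.0395 0.0275 0.01"

```text
time: 11.6
ee_pos: [0.6042, -0.1482, 0.1293]
eef_rot: [0.932, 0.363, -0.001, 0.0]
ft_force: [-0.7, 0.5, -0.1]
width: 0.0233
```

```bash
python3 - <<'E'
from h import *
inc([.6045,-.1498,.13],42.5)
for n,(a,b,c,e) in(("top",(340,180,450,280)),("scene",(210,150,340,270))):
    p,d=r.camera(n);np.savez(n+"2.npz",p=p,d=d);cv2.imwrite(f"pics/{n}_hov.png",cv2.resize(p[b:e,a:c],(660,600),interpolation=cv2.INTER_CUBIC))
inc([.6045,-.1498,.13],42.5)
E
```

```text
cur 11.6 [ 0.6042 -0.1482  0.1293] yaw 42.58 w 0.0233 F [-0.7  0.5 -0.1]
inc [-0.05  0.14  0.08] [-0.0009  0.0014 -0.0007]
cur 11.7 [ 0.6047 -0.1488  0.1303] yaw 42.53 w 0.0235 F [-0.3 -0.  -1.3]
inc [0.02 0.1  0.03] [-0.0008  0.0006  0.0003]
```

View pics/top_hov.png

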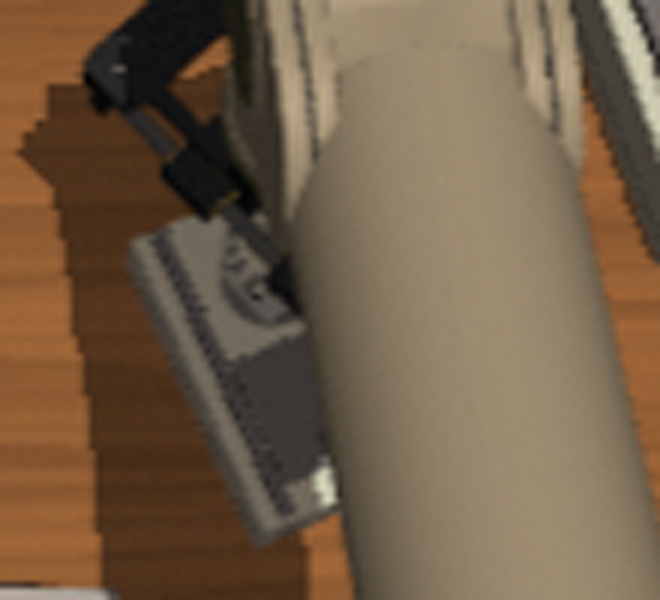

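View pics/scene_hov.png

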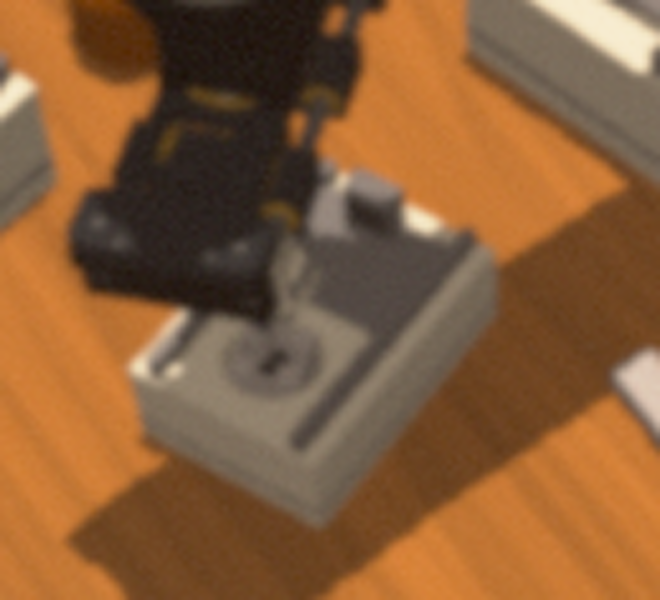

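>>> carry_out --increments "0 0 0 -0.0008 0.0006 0.005 0.01;0 0 0 -0.0008 0.0006 0.015 0.01;0 0 0 -0.0008 0.0006 0.022 0.01;0 0 0 -0.0008 0.0006 0.026 0.01;0 0 0 -0.0008 0.0006 0.026 0.01"

```text
time: 12.32
ee_pos: [0.6043, -0.1497, 0.1039]
eef_rot: [0.932, 0.363, -0.001, 0.0]
ft_force: [0.8, 0.6, -0.4]
width: 0.0236
```

```bash
python3 - <<'E'
from h import *
inc([.6045,-.1498,.094],42.5)
E
```

```text
cur 12.325 [ 0.6043 -0.1497  0.1039] yaw 42.53 w 0.0236 F [ 0.8  0.6 -0.4]
inc [-0.01  0.11  0.03] [0.0001 0.0002 0.0099]
```

>>> carry_out --increments "0 0 0 0 0 0.002 0.01;0 0 0 0 0 0.004 0.01;0 0 0 0 0 0.006 0.01;0 0 0 0 0 0.008 0.01;0 0 0 0 0 0.010 0.01"

```text
time: 12.95
ee_pos: [0.6043, -0.1498, 0.0937]
eef_rot: [0.932, 0.363, -0.001, 0.0]
ft_force: [-0.3, 0.9, -1.5]
width: 0.0236
```

It is already about 7 mm into the socket with no contact force. Carrying on down.

>>> carry_out --increments "0 0 0 0 0 0.003 0.01;0 0 0 0 0 0.006 0.01;0 0 0 0 0 0.009 0.01;0 0 0 0 0 0.011 0.01;0 0 0 0 0 0.011 0.01"

```text
time: 13.58
ee_pos: [0.6044, -0.1498, 0.0832]
eef_rot: [0.932, 0.363, -0.001, 0.0]
ft_force: [-1.7, 0.3, 6.5]
width: 0.0235
```

```bash
python3 - <<'E'
from h import *
print(r.read_state()["torque"])
inc([.6045,-.1498,.0735],42.5)
E
```

```text
[0.09893354 0.47048276 0.02950259]
cur 13.575 [ 0.6044 -0.1498  0.0832] yaw 42.53 w 0.0235 F [-1.7  0.3  6.5]
inc [0.01 0.11 0.03] [0.0001 0.0001 0.0097]
```

>>> carry_out --increments "0 0 0 0 0 0.002 0.01;0 0 0 0 0 0.005 0.01;0 0 0 0 0 0.008 0.01;0 0 0 0 0 0.010 0.01;0 0 0 0 0 0.011 0.01" --squeeze 60

```text
time: 14.2
ee_pos: [0.6045, -0.1498, 0.0732]
eef_rot: [0.932, 0.363, -0.001, 0.001]
ft_force: [-7.2, 0.6, 15.5]
width: 0.0238
```

```bash
python3 - <<'E'
from h import *
print(r.read_state()["torque"])
inc([.6045,-.1498,.0735],42.5)
E
```

```text
[ 0.12823926  1.54774311 -0.03147187]
cur 14.2 [ 0.6045 -0.1498  0.0732] yaw 42.52 w 0.0238 F [-7.2  0.6 15.5]
inc [0.04 0.13 0.02] [-0.     -0.     -0.0003]
```

>>> carry_out --increments "0 0 0 0 0 0.001 0.01;0 0 0 0 0 0.001 0.01;0 0 0 0 0 0.001 0.01;0 0 0 0 0 0.001 0.01;0 0 0 0 0 0.001 0.01"

```text
time: 14.82
ee_pos: [0.6045, -0.1498, 0.0732]
eef_rot: [0.932, 0.363, -0.001, 0.001]
ft_force: [-5.7, 0.3, 10.7]
width: 0.0236
```

```bash
python3 - <<'E'
from h import *
print(r.read_state()["torque"])
inc([.6045,-.1498,.0735],42.5)
for n,(a,b,c,e) in(("top",(340,180,450,280)),("scene",(210,150,340,270))):
    p,d=r.camera(n);np.savez(n+"3.npz",p=p,d=d);cv2.imwrite(f"pics/{n}_in.png",cv2.resize(p[b:e,a:c],(660,600),interpolation=cv2.INTER_CUBIC))
inc([.6045,-.1498,.0735],42.5)
E
```

```text
[ 0.1350749   1.26749992 -0.04775446]
cur 14.825 [ 0.6045 -0.1498  0.0732] yaw 42.52 w 0.0236 F [-5.7  0.3 10.7]
inc [0.06 0.15 0.02] [-0.     -0.     -0.0003]
cur 14.925 [ 0.6045 -0.1498  0.0732] yaw 42.52 w 0.0234 F [-5.6  0.  10.9]
inc [0.07 0.15 0.02] [-0.     -0.     -0.0003]
```

View pics/scene_in.png

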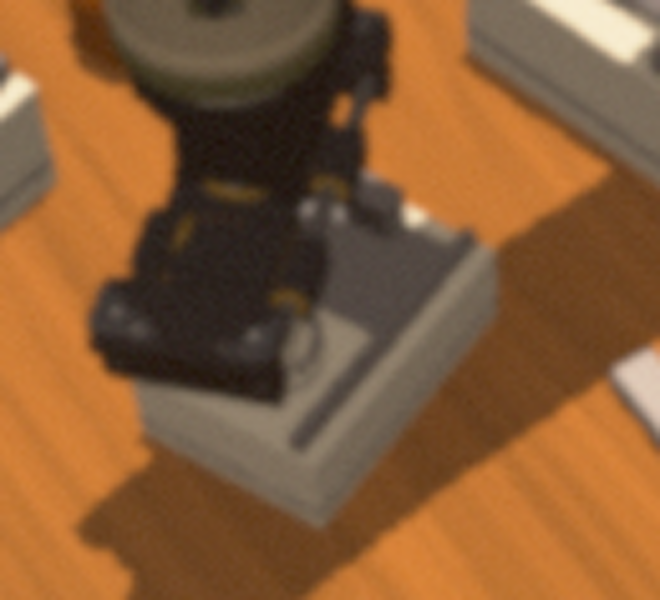

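View pics/top_in.png

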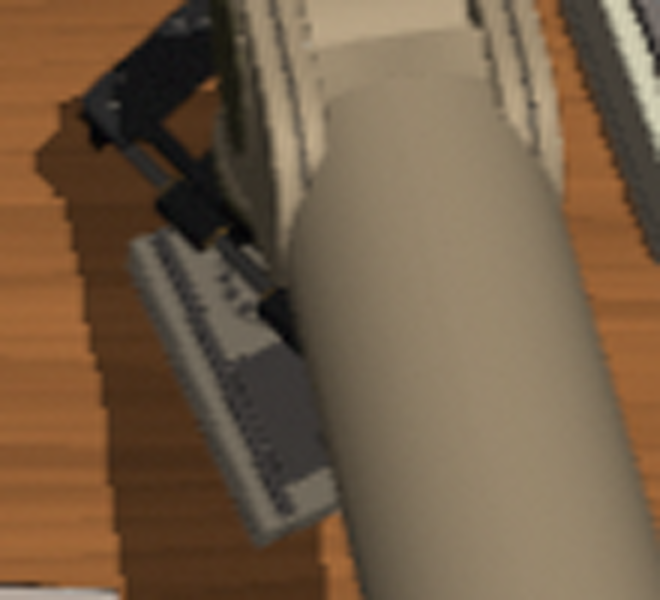

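>>> carry_out --increments "0 0 0 0 0 0.002 0.01;0 0 0 0 0 0.003 0.01;0 0 0 0 0 0.003 0.01;0 0 0 0 0 0.003 0.01;0 0 0 0 0 0.003 0.01"

```text
time: 15.55
ee_pos: [0.6046, -0.1498, 0.073]
eef_rot: [0.932, 0.363, -0.001, 0.002]
ft_force: [-12.7, 1.0, 27.9]
width: 0.0234
```

```bash
python3 - <<'E'
from h import *
print(r.read_state()["torque"])
inc([.6045,-.1498,.0735],42.5)
E
```

```text
[0.24389509 2.98409243 0.00928298]
cur 15.55 [ 0.6046 -0.1498  0.073 ] yaw 42.52 w 0.0234 F [-12.7   1.   27.9]
inc [0.13 0.2  0.02] [-0.0001 -0.0001 -0.0005]
```

```bash
python3 - <<'E'
from h import *
for n in("scene","top"):
    p,d=r.camera(n);W=cloud(n,d);R=np.hypot(W[...,0]-.605,W[...,1]+.1498)
    cv2.imwrite(f"pics/{n}_fin.png",p)
    m=(R<.0235)&(R>.015)&(W[...,2]<.085)&(W[...,2]>.03);print(n,m.sum(),np.percentile(W[m][:,2],[5,25,50,75,95]).round(4) if m.any() else "")
    c,s=np.cos(np.radians(22.8)),np.sin(np.radians(22.8))
    x=(W[...,0]-.605)*c+(W[...,1]+.1498)*s;y=-(W[...,0]-.605)*s+(W[...,1]+.1498)*c
    m=(x<-.06)&(x>-.105)&(abs(y)<.02)&(W[...,2]>.08)&(W[...,2]<.095);print("tab",m.sum(),x[m].mean(),y[m].mean())
inc([.6045,-.1498,.0735],42.5)
E
```

```text
scene 81 [0.0484 0.0542 0.0605 0.066  0.0702]
tab 59 -0.08015607640196988 0.0033082307460573913
top 25 [0.0469 0.0566 0.0598 0.0643 0.0669]
tab 0 nan nan
cur 15.65 [ 0.6046 -0.1498  0.073 ] yaw 42.52 w 0.0235 F [-13.5   1.5  26.4]
inc [0.13 0.2  0.02] [-0.0001 -0.0001 -0.0005]<stdin>:8: RuntimeWarning: Mean of empty slice.
  ret = ret.dtype.type(ret / rcount)
```

View pics/scene_fin.png

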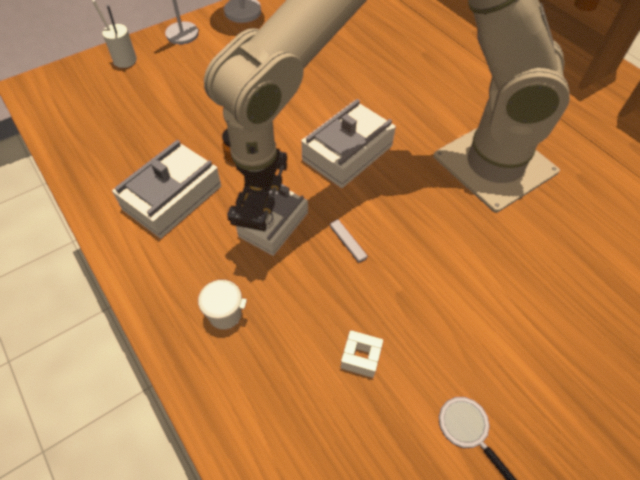

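```bash
python3 - <<'E'
from bench import r
print(r.close_job())
E
```

```text
the job is handed in; nothing more can be done
None
```

I opened the shutter to its stop, fitted the brush head fully home in the socket, and handed the job in still gripping it and pressing it down. The robot clock stood at about 15.7 s.

- **Unit:** I used the 145 x 100 mm one, checked against the two larger units in the depth images.
- **Shutter:** I pulled the tab 52.3 mm until it stalled with about 11 N against it. In the last scene picture the tab measured 80 mm from the socket axis, against a nominal 82 mm. That image was partly blocked and the calibration is only good to about 2 mm.
- **Brush head:** I squeezed the hub from two directions to centre it, lifted it, and turned it to the socket's angle of about 42.5°. It entered with no contact force and met the ejector at 6.5 N.
- **Fully home:** The tool ended at z = 0.073 m, which puts the plate's underside at about 53.7 mm against a nominal 54 mm. Commanding 3 mm further added about 17 N but moved it only 0.2 mm, so it is on a hard stop. It was holding about 26 N downward at hand-in.
- **Disagreements:** The two cameras differed by about 4 mm on the socket's y position. I used their average, which agreed with the shutter stop and the outline of the box. A sideways force of about 13 N appeared while pressing; I took it to be arm flex but did not confirm that. The final view of the plate was mostly blocked: depth readings there centred on about 60 mm with a wide spread, consistent with seated but not proof of flush.
- **Bystanders:** The cup, tweezers case and magnifying glass look unmoved in the last picture. The jar is mostly hidden behind the arm there; no move went near it.

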